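# Isolate the battery charger and lift out the swollen battery with the tongs

## Task

One battery in the scanner-battery charger has swollen. Make the charger dead first: pull its isolating plug straight up out of the socket and lay it on the counter beside the charger. Then take the insulated tongs out of their cup, close them gently on the two narrow edges of the swollen battery (never touch it with the gripper), lift it upright out of its slot and finish still holding it in the tongs, steady, with its underside at least 12 cm above the counter; leave the good batteries in their slots and everything else where it is.

Things in the scene. Friction and masses are not known exactly. Their poses are not given: they have to be found in the camera images.
- charger: black four-slot battery charger screwed to the counter (foot plate grey), body 84 x 224 mm, top deck 45 mm above the counter; foot plate 90 x 272 x 5. Origin: centre of its underside; x = depth, y = length. Slots 39 (x) by 17 (y) mm, 30 mm deep, at x = 0, y = +84, +46, +8, -30 mm; the plug's socket at y = -83 mm
- socket (a point): centre of the mouth of the plug's socket, in the charger's top deck, 45 mm above the counter
- plug: black isolating plug, 35 g. Origin: centre of the shank's foot, z up. Shank 12 (x) x 22 (y) x 24 mm, 0.5 mm clear in the socket; flange 18 x 34 mm (z = 24 to 28) resting on the deck; ribbed head to grip, 14 (x) x 30 (y) mm, z = 28 to 51. Two sprung detent balls hold it: about 12 N upward frees it within 10 mm of travel; clear after 24 mm
- swollen_battery: grey flat battery, 36 (x) x 14 (y) x 62 mm, 80 g, in any of the four slots; above the slot its two broad faces bulge to 25 mm across y in the middle, the narrow edges (x = +-18 mm) stay flat. Origin: centre of its underside, z up; seated 15 mm above the counter, so 32 mm of it stands above the deck, loose with 1.5 mm play
- battery_a: good grey battery, 36 x 14 x 62 mm with flat faces, standing in another slot; origin: centre of its underside
- battery_b: another good battery, the same
- battery_c: another good battery, the same
- tongs: insulated tongs upright in the cup, tips down, 129 mm high, 90 g. Origin: midway between the tips' lower ends; hinge at z = 123 mm. The arms lie at +x and -x and close along x. Black grip sleeves at z = 58 to 105 mm, 16 mm wide (y), 44 to 50 mm across outside when open. Rubber tips 13 mm wide (y), 24 mm high, 57 mm apart when open
- tongs_grip (a point): point midway between the tongs' sleeves to grip at, 84 mm above the tips' lower ends. A spring opens the tongs: 3 N on each sleeve starts closing, 5 N closes half way, 7 N closes the tips to 36 mm (sleeves then parallel, 40 mm across); of grip force beyond that some 0.4 reaches each tip: about 20 N holds the battery well
- tongs_arm (a joint): closing angle of the tongs: 0 open, 0.17 closed on 36 mm, 0.30 fully closed (tips 20 mm apart)
- tongs_cup: fixed grey oblong cup, 86 x 27 mm, 46 mm high, on a foot plate of 104 x 52 mm, that the tongs stand in; inner floor 6 mm above the counter, inner walls 40 mm high. Origin: centre of its underside; long side along x
- scanner: loose handheld scanner lying on the counter, 72 x 158 x 25 mm; leave alone
- parcel_c: small loose parcel, 90 x 121 x 41 mm; leave alone
- letter_bundle: banded bundle of letters, 112 x 191 x 37 mm; leave alone
- packing_tape: roll of brown tape lying flat, 96 mm across, 48 mm high; leave alone
- label_roll: roll of labels, 62 mm across, 41 mm high; leave alone
- marker_0: marker lying on the counter, 135 mm long, 17 mm thick; leave alone
Things that resemble listed ones, but are neither listed nor needed, are in the scene too. What is shaped like the plug but green or red is not meant.

How it is judged:
By the outcome, as a careful person would: the job done as asked, in the order asked, and still so for the second after the job is handed in, while the arm keeps its last pose, push and grip.
It also fails if it takes over 56 s, if anything falls off the work surface, if the arm or the gripper's body presses on something with over 40 N, if the wrist force passes 120 N, or if a joint passes its speed limit or range.

## Robot

A 6-joint arm with a two-finger parallel gripper is mounted at the origin on a cart in front of the work surface, level with it; the furniture and walls round the work are solid. World frame = base frame: x ahead of the robot, y to its left, z up, the work surface at z = 0. Lengths are in mm, angles in rad, forces in N, time in s.
With the tool pointing down it reaches from about 275 to 1000 mm from the base axis. Payload 8.4 kg.
Tool frame: the origin (TCP) lies at the very end of the fingers, on their centre line; the grasp point (between the pads) lies 19 mm behind it; z points along the fingers, y is the line along which they close (so a half turn about z gives the same grasp; the last joint's range is limited). The gripper opens to 85 mm and grips with 20 to 120 N. Pads are 22 mm wide; open, the fingers measure 114 mm over their backs; the gripper's body (76 mm by 85 mm) begins 54 mm behind the grasp point. The pads swing forward as they close: fully open they stand 13 mm farther back than shut.
Start: joints at [-1.255, 0.353, 1.633, -0, 1.155, -0.002], TCP at [195.297, -593.706, 210.781] pointing down, gripper open.
Joint ranges: [-2.63, 2.63], [-0.92, 2.1], [0.06, 2.66], [-1.3, 4.44], [0, 2.69], [-3.02, 3.02]. Speed limits (rad/s): [2.22, 2.22, 2.79, 3.14, 3.14, 3.14].

## Interface

Orientations are given as [roll, pitch, yaw] about the fixed x, y, z axes, in that order (R = Rz(yaw) Ry(pitch) Rx(roll)).
In Python, from rig import sensors, grab_frame, camera_params, order gives the robot as it stands. The module is installed in compiled form; this text tells all that it offers.
- The arm moves only by the tool move_arm, never from a script. Its argument "motion" is a list of rows, each a list of 7 numbers: the turn, a rotation vector about the tool's x, y, z in rad, then the shift along the tool's x, y, z in m, then the finger opening in m, from 0 to 0.0854. A call has 1 to 8 rows; each row is the pose to reach, as a shift and turn from the pose commanded when the call began, along the tool's axes at that moment; what a row does not reach only later rows make up. A row lasts 1/8 s, in which the tool goes at most 62.5 mm and 10.7 degrees, less where a joint would pass 70% of its speed; a pose out of reach is approached as far as the arm can. A call with a gripper value outside its range is refused whole. The fingers move at their own pace and stop on an object; "grip_force" is the grip in N (left out, the last holds). Time passes only in rows, so rows that repeat a pose let the fingers close. It gives the time, the measured TCP pose, the force, the opening and the grip force at its end, in the units of the state.
- sensors.sense(): the state, without advancing time (a new reading comes with each control period).
- grab_frame(name): name is "scene" or "top"; returns (picture, depth): 400x640x3 uint8, red, green, blue; 400x640 float32, mm along the optical axis (not along the pixel's ray), 0 where there is no reading.
- camera_params(name): a dict with "camera_matrix" (3x3 intrinsics, pixels), "world_from_camera" (4x4, takes a point from camera to world coordinates). Camera axes: x right, y down, z forward; pixel columns grow to the right and rows downward; lengths in mm; the calibration is good to about 2 mm. A picture is of the moment at which its call begins. camera_params takes no time and is no camera call.
- order.sign_off(): hands the job in; it is judged then, once.
The state is a dict: "clock": time; "qpos": joint angles; "qvel": joint speeds; "joint_efforts": joint torques, N m; "eef_pos": TCP position; "tcp_rot": TCP orientation; "contact_force": force on the tool from outside, world axes, zero at the start; "wrist_torque": the same for the moment, N m; "opening": opening from 0.0 (shut) to 1.0 (fully open); "grasp_force": force on a finger pad.
Only numpy, scipy, OpenCV 4.12 (cv2) and the standard library are available. Lean on these libraries where they do the work, as an engineer would, in place of code of your own. Each camera call takes 0.05 s, during which the arm holds its last target. There are 200 camera calls.

## Working session

There is one attempt and no reset: what is moved stays moved. The work goes in short steps, Python scripts to look and compute and a tool call to move; the robot and the scene stay as the last step left them, time stands still between calls to the robot, and variables do not carry over. Pictures are saved under pics/ and viewed, at most 12 in all, crops included, and the job is handed in when it is done.

Besides the shell and the picture viewer there is one more tool, called after "Request:" by a JSON object that holds its "api" and its "payload", one argument or row to a line. move_arm: Moves the arm, as the interface text tells. Its arguments: {"type":"object","properties":{"motion":{"type":"array","items":{"type":"array","items":{"type":"number"}}},"grip_force":{"type":"number"}},"required":["motion"]}

```bash
mkdir -p pics; cat > h.py <<'E'
import numpy as np,cv2
from rig import sensors,grab_frame,camera_params,order
def cam(n):
    p=camera_params(n);return np.array(p["camera_matrix"]),np.array(p["world_from_camera"])
def cloud(n,d):
    K,T=cam(n);v,u=np.mgrid[:400,:640];
    P=np.stack([(u-K[0,2])/K[0,0]*d,(v-K[1,2])/K[1,1]*d,d],-1)
    return P@T[:3,:3].T+T[:3,3]
def ray(n,u,v,z):
    K,T=cam(n);r=T[:3,:3]@np.linalg.solve(K,[u,v,1]);return T[:3,3]+r*(z-T[2,3])/r[2]
E
python3 - <<'E'
from h import *
for n in("scene","top"):
    p,d=grab_frame(n);np.savez(n,p=p,d=d);cv2.imwrite(f"pics/{n}0.png",p[:,:,::-1]);print(cam(n))
print(sensors.sense())
E
```

```text
(array([[401.74233657,   0.        , 322.7849629 ],
       [  0.        , 401.74233657, 200.21312515],
       [  0.        ,   0.        ,   1.        ]]), array([[-6.10257714e-01, -5.61530915e-01,  5.58809944e-01,
        -4.63513555e+01],
       [-7.92126742e-01,  4.22738200e-01, -4.40258605e-01,
         4.20348089e+02],
       [ 1.09885074e-02, -7.11319510e-01, -7.02782902e-01,
         8.19136929e+02],
       [ 0.00000000e+00,  0.00000000e+00,  0.00000000e+00,
         1.00000000e+00]]))
(array([[364.31462154,   0.        , 316.2523619 ],
       [  0.        , 364.31462154, 196.40115802],
       [  0.        ,   0.        ,   1.        ]]), array([[ 1.39483319e-03, -9.85433980e-01,  1.70052715e-01,
         3.45145517e+02],
       [-9.99988476e-01, -5.93331496e-04,  4.76398213e-03,
        -8.10873379e+00],
       [-4.59369224e-03, -1.70057400e-01, -9.85423451e-01,
         1.10929439e+03],
       [ 0.00000000e+00,  0.00000000e+00,  0.00000000e+00,
         1.00000000e+00]]))
{'clock': 0.1, 'qpos': array([-1.25539178e+00,  3.53607397e-01,  1.63408530e+00, -1.87580843e-05,
        1.15520407e+00, -2.41696308e-03]), 'qvel': array([ 1.28684203e-03,  1.59521923e-03, -2.65678782e-03,  5.77091000e-05,
       -1.06923326e-03, -5.17467012e-04]), 'joint_efforts': array([ 4.59007915e-04, -6.06357121e+01, -3.42820823e+01,  4.66197406e-06,
        4.01760160e-03, -9.96335174e-07]), 'eef_pos': array([ 195.14859411, -593.25497527,  210.10804273]), 'tcp_rot': array([-3.14028850e+00,  1.39994076e-05,  3.17829099e-01]), 'contact_force': array([ 0.13186169, -0.20763268, -0.27569419]), 'wrist_torque': array([-0.06139676, -0.0086782 , -0.00027123]), 'grasp_force': 0.0, 'opening': 1.004347292776015}
```

View pics/scene0.png

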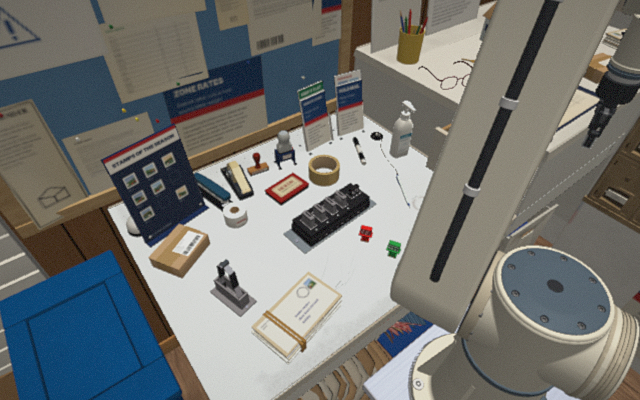

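View pics/top0.png

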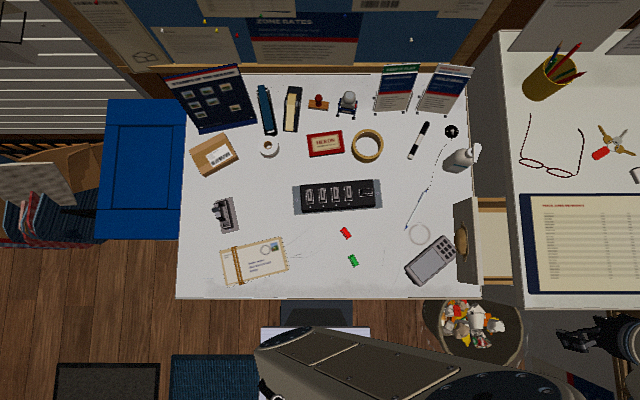

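The scene view shows the charger at (330,215), the tongs in their cup at (228,280) and the letters at (298,315). The top view shows the charger at (337,196) with four batteries at x≈308–348 and a black head at (367,191), and the tongs at (222,214). The red (346,233) and green (352,260) decoy plugs lie loose, so I'll enlarge the charger and tongs.

```bash
python3 - <<'E'
from h import *
t=np.load("top.npz");s=np.load("scene.npz")
def c(p,x,y,w,h,W,H):return cv2.resize(p[y:y+h,x:x+w],(W,H),interpolation=cv2.INTER_CUBIC)
a=c(t['p'],285,170,100,50,800,400)[:,:,::-1]
b=np.hstack([c(t['p'],200,190,40,50,160,200),c(s['p'],280,175,100,75,266,200),c(s['p'],200,250,64,64,200,200)])[:,:,::-1]
b=cv2.copyMakeBorder(b,0,0,0,800-b.shape[1],0)
cv2.imwrite("pics/c1.png",np.vstack([a,b]))
a=c(s['p'],280,175,100,75,800,600)[:,:,::-1];cv2.imwrite("pics/c2.png",a)
for n,f in(("top",t),("scene",s)):
    P=cloud(n,f['d']);np.save(n+"P",P)
P=np.load("topP.npy");print(np.round(P[193,300:382:3].reshape(-1,3)).tolist());print(np.round(P[205:222:3,215:232:3]).tolist())
E
```

```text
[[542.0, 46.0, 26.0], [539.0, 36.0, 46.0], [539.0, 27.0, 48.0], [533.0, 18.0, 79.0], [539.0, 10.0, 44.0], [538.0, 1.0, 48.0], [539.0, -8.0, 44.0], [533.0, -17.0, 77.0], [534.0, -25.0, 75.0], [539.0, -35.0, 46.0], [539.0, -44.0, 45.0], [534.0, -52.0, 72.0], [533.0, -60.0, 79.0], [539.0, -70.0, 46.0], [538.0, -79.0, 50.0], [534.0, -86.0, 73.0], [533.0, -94.0, 78.0], [533.0, -103.0, 78.0], [539.0, -115.0, 46.0], [539.0, -124.0, 46.0], [539.0, -132.0, 48.0], [534.0, -138.0, 73.0], [535.0, -148.0, 67.0], [536.0, -157.0, 63.0], [539.0, -168.0, 47.0], [546.0, -184.0, 6.0], [546.0, -192.0, 9.0], [547.0, -203.0, 1.0]]
[[[492.0, 275.0, 119.0], [492.0, 267.0, 120.0], [497.0, 269.0, 81.0], [505.0, 273.0, 34.0], [504.0, 262.0, 40.0], [509.0, 262.0, 5.0]], [[481.0, 270.0, 134.0], [481.0, 262.0, 136.0], [497.0, 284.0, 25.0], [499.0, 280.0, 5.0], [493.0, 260.0, 48.0], [499.0, 261.0, 5.0]], [[473.0, 269.0, 139.0], [474.0, 264.0, 126.0], [487.0, 281.0, 33.0], [490.0, 279.0, 8.0], [484.0, 258.0, 52.0], [489.0, 259.0, 14.0]], [[467.0, 273.0, 122.0], [467.0, 265.0, 120.0], [477.0, 279.0, 40.0], [480.0, 278.0, 9.0], [476.0, 259.0, 46.0], [479.0, 257.0, 22.0]], [[472.0, 308.0, -1.0], [459.0, 267.0, 113.0], [460.0, 259.0, 112.0], [471.0, 277.0, 12.0], [471.0, 268.0, 9.0], [469.0, 254.0, 30.0]], [[463.0, 306.0, 2.0], [463.0, 297.0, 2.0], [454.0, 266.0, 84.0], [455.0, 260.0, 73.0], [462.0, 269.0, 7.0], [459.0, 252.0, 39.0]]]
```

View pics/c1.png

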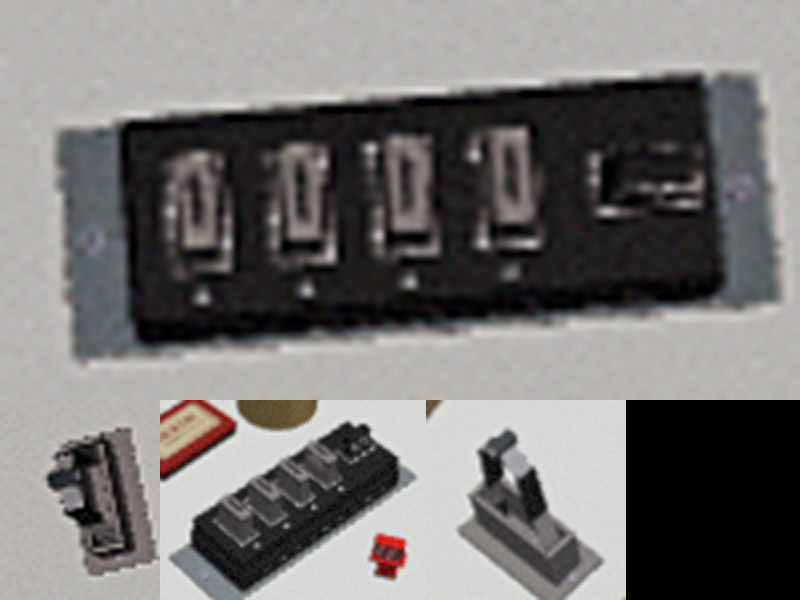

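View pics/c2.png

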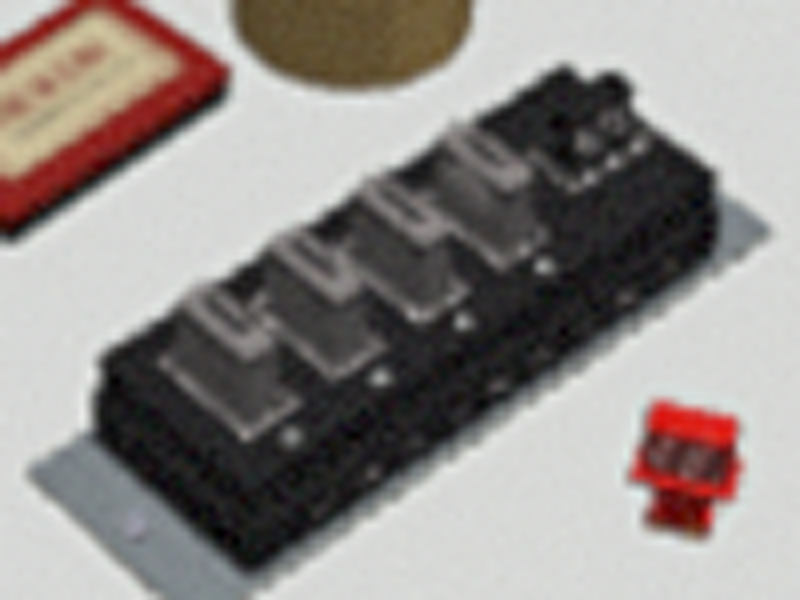

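The left-to-right order (four slots, then plug at the wide gap) matches y=+84…-30, -83. The black head at the charger's right end is the plug, since the red and green ones lie loose. The leftmost battery looks barrel-shaped, so I'll measure each one from both views.

```bash
cat > m.py <<'E'
from h import *
A={}
for n in("top","scene"):
    f=[grab_frame(n) for _ in range(6)]
    A[n]=(np.mean([a[0] for a in f],0),np.median([a[1] for a in f],0))
    np.savez(n+"A",p=A[n][0],d=A[n][1])
    P=cloud(n,A[n][1]);A[n]+=(P,)
# charger frame: top-surface points
Q={}
for n in A:
    P=A[n][2];m=(abs(P[...,0]-530)<90)&(P[...,1]<70)&(P[...,1]>-210)
    deck=m&(P[...,2]>40)&(P[...,2]<52)
    foot=m&(P[...,2]>25)&(P[...,2]<100)
    r=cv2.minAreaRect(P[foot][:,:2].astype(np.float32));print(n,"body rect",r,"deck z",np.median(P[deck][:,2]))
    k=(foot&(P[...,2]>68)).astype(np.uint8)
    N,l,st,ce=cv2.connectedComponentsWithStats(k)
    for i in range(1,N):
        if st[i,4]<8: continue
        q=P[l==i];print("  blob",st[i],np.round(q.mean(0),1),np.round(np.median(q[:,2]),1), "ray77",np.round(ray(n,*ce[i],77)[:2],1))
E
python3 m.py
python3 - <<'E'
from h import *
a=np.load("topA.npz")['p'].astype(np.uint8)[184:208,303:357];b=np.load("sceneA.npz")['p'].astype(np.uint8)[184:234,292:354]
f=lambda x:np.clip(cv2.resize(x,(800,300),interpolation=cv2.INTER_CUBIC)*1.6,0,255)[:,:,::-1]
cv2.imwrite("pics/c3.png",np.vstack([f(a),f(b)]))
E
```

```text
top body rect ((533.4281005859375, -66.33633422851562), (80.13043975830078, 223.34344482421875), 4.8715500831604) deck z 46.10667742487976
  blob [333 187   6  13  65] [533.4 -58.2  77.4] 77.8 ray77 [533.5 -58.2]
  blob [345 186   8  13  79] [536.9 -95.8  76.2] 77.3 ray77 [536.8 -95.7]
  blob [307 189   6  13  64] [527.6  17.4  77.4] 77.9 ray77 [527.6  17.4]
  blob [320 188   6  13  64] [530.5 -20.4  77.5] 77.7 ray77 [530.6 -20.4]
  blob [362 188  10   6  49] [ 541.6 -148.9   72.4] 72.7 ray77 [ 540.8 -148.3]
scene body rect ((531.9115600585938, -65.0369644165039), (81.99545288085938, 219.90689086914062), 4.318376541137695) deck z 44.34535470461094
  blob [349 184  10   7  39] [ 538.7 -147.5   70.7] 70.9 ray77 [ 533.8 -142.7]
  blob [334 190  13  11  75] [533.8 -93.6  74.4] 75.6 ray77 [531.7 -91.8]
  blob [323 197  14  11  74] [530.3 -56.5  74.5] 75.5 ray77 [528.3 -54.9]
  blob [313 204  13  11  74] [527.4 -18.6  74.5] 75.5 ray77 [525.4 -17.1]
  blob [301 210  14  12  77] [524.8  18.9  74.7] 75.6 ray77 [522.9  20.2][ WARN:0@0.384] global loadsave.cpp:1063 imwrite_ Unsupported depth image for selected encoder is fallbacked to CV_8U.
```

View pics/c3.png

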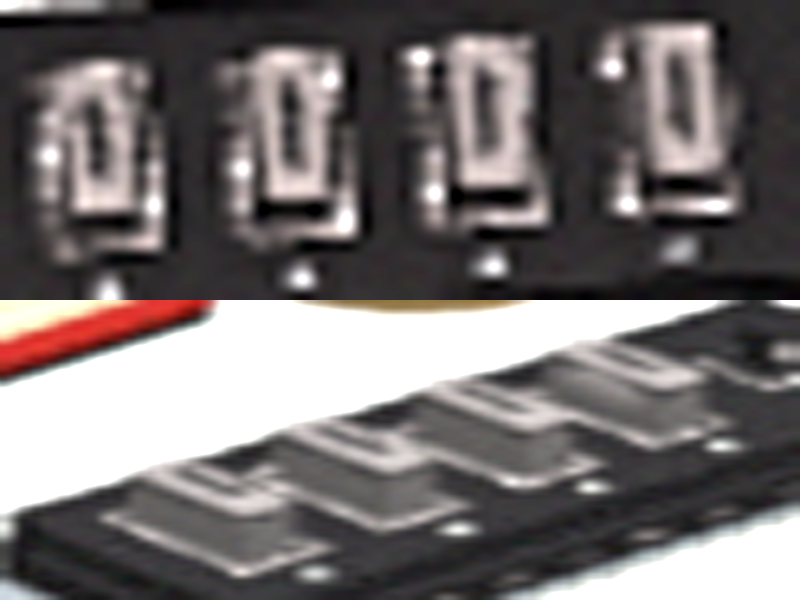

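In the crop, the rightmost battery (around (680,100)) covers the middle of its slot rim on the left and shows a side bulge at (735,100). Its top blob is also wider, at 8 px against 6. I'll confirm with face profiles from depth.

```bash
python3 - <<'E'
from h import *
th=np.deg2rad(4.6)
R=np.array([[np.cos(th),np.sin(th)],[-np.sin(th),np.cos(th)]])
for n,c in(("scene",(531.9,-65)),("top",(533.4,-66.3))):
    P=cloud(n,np.load(n+"A.npz")['d']).reshape(-1,3)
    q=(P[:,:2]-c)@R.T
    for y0 in(84,46,8,-30):
        o=[]
        for xr in((-16,-9),(-7,7),(9,16)):
            for z0 in(50,56,62,68):
                m=(q[:,0]>xr[0])&(q[:,0]<xr[1])&(abs(q[:,1]-y0)<18)&(P[:,2]>z0)&(P[:,2]<z0+6)
                o.append((int(m.sum()),np.round(np.median(q[m,1])-y0,1) if m.any() else None, np.round(q[m,1].min()-y0,1) if m.any() else None))
        print(n,y0,o)
    m=(abs(q[:,0])<30)&(abs(q[:,1]+83)<28)&(P[:,2]>58);print(n,"plug",q[m].mean(0),np.round(P[m].mean(0),1),cv2.minAreaRect(P[m][:,:2].astype(np.float32)),np.percentile(P[m][:,2],95))
    # cup / tongs
    w=(abs(P[:,0]-480)<90)&(abs(P[:,1]-270)<65)
    for lo,hi in((8,35),(36,56),(56,100),(100,150)):
        m=w&(P[:,2]>lo)&(P[:,2]<hi)&(P[:,0]<560);print(n,lo,m.sum(),cv2.minAreaRect(P[m][:,:2].astype(np.float32)),np.round(P[m].mean(0),1))
E
```

```text
scene 84 [(4, np.float64(4.5), np.float64(-4.7)), (8, np.float64(3.2), np.float64(-4.8)), (4, np.float64(4.9), np.float64(-5.0)), (5, np.float64(4.3), np.float64(-5.6)), (6, np.float64(5.5), np.float64(5.2)), (5, np.float64(5.1), np.float64(4.8)), (5, np.float64(5.4), np.float64(4.7)), (4, np.float64(5.2), np.float64(4.8)), (2, np.float64(4.9), np.float64(4.8)), (1, np.float64(4.8), np.float64(4.8)), (4, np.float64(5.0), np.float64(4.7)), (3, np.float64(5.2), np.float64(4.5))]
scene 46 [(4, np.float64(4.8), np.float64(-4.9)), (5, np.float64(4.3), np.float64(-4.5)), (6, np.float64(4.5), np.float64(-1.2)), (5, np.float64(4.2), np.float64(-4.3)), (4, np.float64(5.2), np.float64(4.7)), (6, np.float64(5.2), np.float64(4.8)), (4, np.float64(4.8), np.float64(4.4)), (6, np.float64(5.0), np.float64(4.8)), (2, np.float64(5.3), np.float64(4.9)), (2, np.float64(6.1), np.float64(5.7)), (3, np.float64(5.0), np.float64(5.0)), (3, np.float64(4.8), np.float64(4.6))]
scene 8 [(4, np.float64(4.6), np.float64(-6.3)), (5, np.float64(3.5), np.float64(-6.3)), (6, np.float64(3.0), np.float64(-6.1)), (7, np.
[... 2754 characters left out ...]
g [  1.12865381 -82.27614634] [ 541.1 -148.2   71.2] ((542.0560913085938, -147.81234741210938), (14.772891998291016, 28.5406436920166), 1.0120853185653687) 74.09759291743671
top 8 149 ((475.33160400390625, 269.3810729980469), (98.03652954101562, 48.581085205078125), 13.153765678405762) [472.9 263.6  18.1]
top 36 138 ((478.0937194824219, 269.7204284667969), (85.83587646484375, 26.563425064086914), 14.526628494262695) [475.4 265.4  45.1]
top 56 36 ((476.90716552734375, 268.8271484375), (52.556358337402344, 14.764161109924316), 13.51272964477539) [467.2 264.9  79.7]
top 100 100 ((477.5165710449219, 269.6152038574219), (43.95754623413086, 19.4571533203125), 7.660092830657959) [475.4 268.5 122.3]
```

Slot y=-30 is confirmed: its faces bulge to ±10–12 mm, while the others are at 5 mm. The estimates are:
- **Charger:** yaw 0.082 rad.
- **Plug:** (540.3, -148.2), with its top at z≈72.
- **Swollen battery:** (535.3, -95.2).
- **Tongs:** (477, 269.8), yaw 0.24 rad.

The heights match the text, so I can start moving.

```bash
cat > go.py <<'E'
import sys
from h import *
from scipy.spatial.transform import Rotation as Ro
# usage: go.py x y z yaw [tilt about tool y]
a=list(map(float,sys.argv[1:]));s=sensors.sense()
R=Ro.from_euler('xyz',s['tcp_rot']);G=Ro.from_euler('xyz',[np.pi,0,a[3]])
if len(a)>4:G=G*Ro.from_rotvec([0,a[4],0])
print("clock",round(s['clock'],2),"now",np.round(s['eef_pos'],1),np.round(s['tcp_rot'],3),"q",np.round(s['qpos'],2),"F",np.round(s['contact_force'],1),"op",round(s['opening'],3),"gf",round(float(s['grasp_force']),1))
print("turn",np.round((R.inv()*G).as_rotvec(),4),"shift m",np.round(R.inv().apply(np.array(a[:3])-s['eef_pos'])/1000,4))
E
python3 go.py 540.3 -148.2 150 1.653; python3 - <<'E'
from h import *
P=np.load('topP.npy').reshape(-1,3)
m=(P[:,0]>150)&(P[:,0]<620)&(P[:,1]<-150)&(P[:,1]>-520)&(P[:,2]>60)&(P[:,2]<400);q=P[m]
for y in range(-520,-150,60):
    k=(q[:,1]>=y)&(q[:,1]<y+60)
    if k.any():print(y,q[k].min(0).round(),q[k].max(0).round())
E
```

```text
clock 0.7 now [ 195.3 -593.7  210.8] [ 3.142 -0.     0.318] q [-1.26  0.35  1.63  0.    1.16 -0.  ] F [ 0.3 -1.  -0.5] op 1.001 gf 0.0
turn [ 0.      0.     -1.3352] shift m [ 0.4669 -0.3154  0.0608]
-520 [ 183. -520.   60.] [ 620. -461.  313.]
-460 [ 283. -460.   60.] [ 620. -400.  193.]
-400 [ 360. -400.   66.] [ 620. -379.  134.]
-220 [ 537. -162.   71.] [ 549. -161.   76.]
-160 [ 535. -160.   63.] [ 549. -150.   76.]
```

Request:
{"api": "move_arm", "payload": {
  "motion": [
    [0, 0, 0, 0, 0, -0.055, 0.05],
    [0, 0, -0.18, 0.045, -0.03, -0.08, 0.05],
    [0, 0, -0.36, 0.09, -0.06, -0.08, 0.05],
    [0, 0, -0.54, 0.14, -0.094, -0.08, 0.05],
    [0, 0, -0.72, 0.19, -0.128, -0.08, 0.05],
    [0, 0, -0.9, 0.24, -0.162, -0.07, 0.05],
    [0, 0, -1.08, 0.29, -0.196, -0.05, 0.05],
    [0, 0, -1.26, 0.34, -0.23, -0.02, 0.05]
  ]
}}

```text
clock: 1.7
eef_pos: [444.6, -272.0, 233.9]
tcp_rot: [3.139, 0.001, 1.584]
contact_force: [0.7, -0.0, 0.6]
opening: 0.587
grasp_force: 0.0
```

```bash
python3 go.py 540.3 -148.2 85 1.653
```

```text
clock 1.7 now [ 444.6 -272.   233.9] [3.139e+00 1.000e-03 1.584e+00] q [-0.55  0.17  1.83  0.    1.14 -0.57] F [ 0.7 -0.   0.6] op 0.587 gf 0.0
turn [ 0.0022  0.0014 -0.0692] shift m [0.1228 0.097  0.1489]
```

Request:
{"api": "move_arm", "payload": {
  "motion": [
    [0, 0, -0.04, 0.045, 0.035, 0.02, 0.05],
    [0, 0, -0.075, 0.09, 0.071, 0.05, 0.05],
    [0, 0, -0.075, 0.1202, 0.0946, 0.08, 0.05],
    [0, 0, -0.075, 0.1202, 0.0946, 0.12, 0.05],
    [0, 0, -0.075, 0.1202, 0.0946, 0.1458, 0.05],
    [0, 0, -0.075, 0.1202, 0.0946, 0.1458, 0.05]
  ]
}}

```text
clock: 2.45
eef_pos: [535.3, -151.9, 86.0]
tcp_rot: [-3.138, -0.001, 1.653]
contact_force: [-0.6, -0.2, 0.2]
opening: 0.588
grasp_force: 0.0
```

```bash
python3 go.py 540.3 -148.2 51 1.653; python3 - <<'E'
from h import *
p,d=grab_frame("scene");cv2.imwrite("pics/s2.png",cv2.resize(p[150:250,280:400],(720,600),interpolation=3)[:,:,::-1])
E
```

```text
clock 2.45 now [ 535.3 -151.9   86. ] [-3.138e+00 -1.000e-03  1.653e+00] q [-0.28  0.4   1.88 -0.    0.86 -0.36] F [-0.6 -0.2  0.2] op 0.588 gf 0.0
turn [-0.0037 -0.0014  0.0001] shift m [0.0032 0.0054 0.035 ]
```

View pics/s2.png

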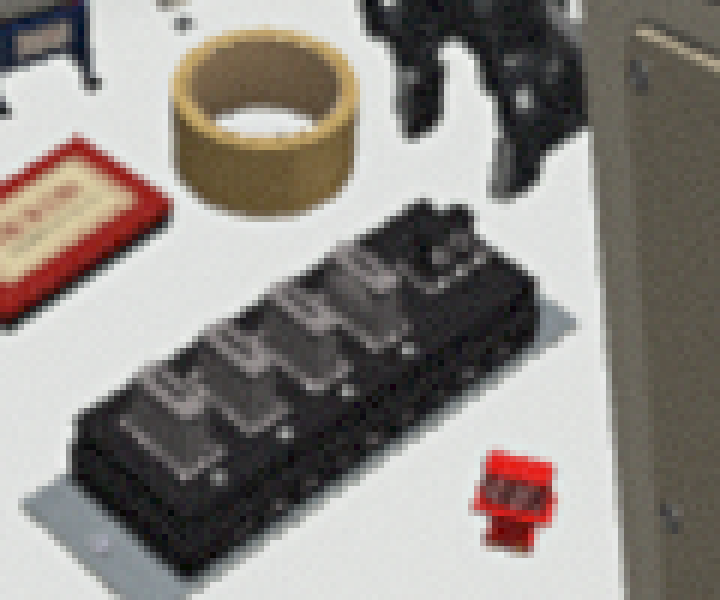

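The fingers (mid ≈(460,165) in the crop) hang over the plug head at (445,235). Next I'll let the arm settle and begin the descent.

Request:
{"api": "move_arm", "payload": {
  "motion": [
    [0, 0, 0, 0, 0, 0, 0.05],
    [0, 0, 0, 0, 0, 0, 0.05]
  ]
}}

```text
clock: 2.75
eef_pos: [537.6, -152.9, 89.0]
tcp_rot: [3.14, 0.001, 1.652]
contact_force: [0.3, 0.3, -0.2]
opening: 0.584
grasp_force: 0.0
```

```bash
python3 go.py 540.3 -148.2 51 1.653
```

```text
clock 2.75 now [ 537.6 -152.9   89. ] [3.140e+00 1.000e-03 1.652e+00] q [-0.28  0.4   1.88  0.    0.86 -0.36] F [ 0.3  0.3 -0.2] op 0.584 gf 0.0
turn [ 0.0021  0.0008 -0.0005] shift m [0.0045 0.003  0.038 ]
```

Request:
{"api": "move_arm", "payload": {
  "motion": [
    [0, 0, 0, 0.0045, 0.003, 0.01, 0.05],
    [0, 0, 0, 0.0045, 0.003, 0.028, 0.05],
    [0, 0, 0, 0.0045, 0.003, 0.038, 0.05],
    [0, 0, 0, 0.0045, 0.003, 0.038, 0.05]
  ]
}}

```text
clock: 3.25
eef_pos: [538.3, -147.5, 48.2]
tcp_rot: [-3.139, -0.001, 1.653]
contact_force: [-0.8, -0.1, 0.4]
opening: 0.588
grasp_force: 0.0
```

```bash
python3 go.py 540.3 -148.2 51 1.653
```

```text
clock 3.25 now [ 538.3 -147.5   48.2] [-3.139e+00 -1.000e-03  1.653e+00] q [-0.27  0.46  1.9  -0.    0.79 -0.35] F [-0.8 -0.1  0.4] op 0.588 gf 0.0
turn [-0.0026 -0.0009 -0.0001] shift m [-0.0009  0.0019 -0.0028]
```

Request:
{"api": "move_arm", "payload": {
  "motion": [
    [0, 0, 0, 0, 0.001, -0.002, 0.05],
    [0, 0, 0, 0, 0.001, -0.002, 0.03],
    [0, 0, 0, 0, 0.001, -0.002, 0.0],
    [0, 0, 0, 0, 0.001, -0.002, 0.0],
    [0, 0, 0, 0, 0.001, -0.002, 0.0],
    [0, 0, 0, 0, 0.001, -0.002, 0.0]
  ],
  "grip_force": 60
}}

```text
clock: 4.0
eef_pos: [540.4, -147.7, 51.7]
tcp_rot: [3.142, 0.0, 1.653]
contact_force: [-0.5, 0.4, 0.0]
opening: -0.001
grasp_force: 0.0
```

```bash
python3 go.py 540.3 -148.2 51 1.653
```

```text
clock 4.0 now [ 540.4 -147.7   51.7] [3.142 0.    1.653] q [-0.27  0.46  1.9  -0.    0.79 -0.35] F [-0.5  0.4  0. ] op -0.001 gf 0.0
turn [ 0.      0.     -0.0002] shift m [-0.0005 -0.0001  0.0007]
```

The gripper shut completely with nothing between the pads, so I'm looking again.

```bash
python3 - <<'E'
from h import *
a,da=grab_frame("scene");b,db=grab_frame("top");np.savez("s4",a=a,da=da,b=b,db=db)
a=cv2.resize(a[160:240,290:390],(500,400),interpolation=3);b=cv2.resize(b[160:230,340:400],(300,350),interpolation=3);b=cv2.copyMakeBorder(b,0,50,0,0,0)
cv2.imwrite("pics/s4.png",np.hstack([a,b])[:,:,::-1])
E
```

```text
(no output)
```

View pics/s4.png

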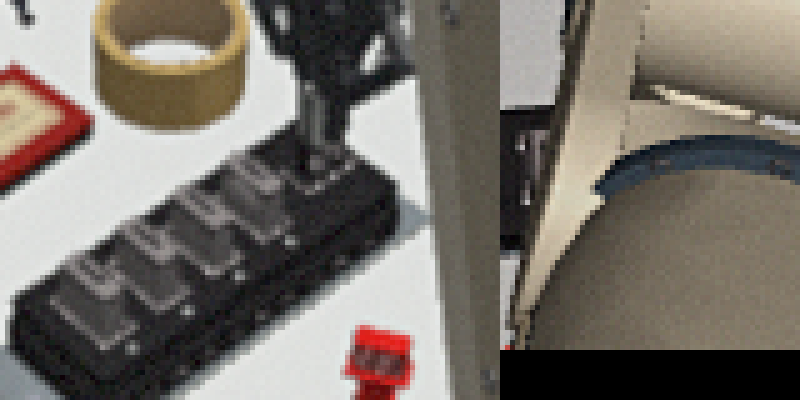

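```bash
python3 - <<'E'
from h import *
K,T=cam("scene")
def pr(p):
    c=np.linalg.inv(T)@np.r_[p,1];v=K@c[:3];return v[:2]/v[2]
for p in((540.4,-147.7,51.7),(540.4,-147.7,75),(540.3,-148.2,72),(540.3,-148.2,49)):print(p,pr(p),(pr(p)-[290,160])*5)
z=np.load("s4.npz");P=cloud("scene",z['da'])
for v in range(176,198,2):print(v,[tuple(int(k) for k in P[v,u].round()) for u in range(346,366,2)])
q=cloud("scene",np.load("sceneA.npz")['d'])
print()
for v in range(182,196,2):print(v,[tuple(int(k) for k in q[v,u].round()) for u in range(346,366,2)])
print(sensors.sense()['opening'])
E
```

```text
(540.4, -147.7, 51.7) [352.79523767 191.68368386] [313.97618834 158.41841929]
(540.4, -147.7, 75) [353.33502545 185.50890591] [316.67512723 127.54452956]
(540.3, -148.2, 72) [353.42654061 186.25977067] [317.13270306 131.29885337]
(540.3, -148.2, 49) [352.89336282 192.33297557] [314.4668141  161.66487785]
176 [(647, -216, -1), (643, -220, 0), (543, -135, 115), (540, -140, 114), (528, -135, 125), (523, -137, 128), (520, -141, 127), (517, -146, 127), (502, -138, 141), (493, -137, 148)]
178 [(639, -209, 0), (636, -215, -1), (544, -137, 106), (536, -136, 112), (528, -136, 117), (525, -141, 117), (514, -137, 127), (510, -140, 128), (502, -139, 134), (496, -141, 137)]
180 [(633, -204, -1), (629, -208, 0), (542, -135, 101), (537, -137, 103), (532, -140, 106), (526, -141, 109), (512, -136, 122), (506, -137, 125), (501, -138, 129), (600, -249, -2)]
182 [(627, -199, -2), (625, -205, -4), (542, -135, 94), (536, -137, 97), (532, -141, 98), (524, -141, 103), (525, -149, 98), (601, -233, -2), (598, -239, -3), (592, -241, 0)]
184 [(620, -194, -3), (577, -161, 47), (541, -135, 87), (536, -138, 89), (
[... 1694 characters left out ...]
 (565, -152, 45), (542, -137, 71), (538, -141, 72), (535, -146, 71), (534, -152, 68), (535, -161, 63), (580, -214, -1), (577, -220, -1), (573, -225, -2)]
190 [(562, -142, 45), (560, -147, 44), (540, -136, 65), (534, -138, 69), (533, -145, 65), (533, -152, 61), (534, -161, 55), (539, -174, 45), (570, -214, -2), (567, -219, -2)]
192 [(558, -138, 42), (547, -136, 52), (537, -134, 61), (533, -138, 62), (533, -145, 57), (533, -153, 53), (533, -161, 48), (531, -167, 47), (529, -173, 45), (559, -212, -1)]
194 [(549, -131, 46), (544, -133, 48), (537, -135, 52), (533, -138, 54), (534, -147, 48), (532, -153, 46), (529, -158, 45), (527, -164, 44), (524, -168, 44), (520, -172, 44)]
-0.001954543057324236
```

```bash
python3 - <<'E'
from h import *
P=np.load("sceneP.npy")
for v in range(100,150,3):print(v,[tuple(int(k) for k in P[v,u].round()) for u in range(578,640,6)])
E
```

```text
100 [(309, -779, 226), (298, -788, 229), (289, -806, 227), (278, -818, 228), (210, -604, 335), (187, -555, 364), (178, -560, 366), (169, -565, 369), (161, -575, 369), (225, -950, 206), (227, -1029, 177)]
103 [(300, -759, 228), (290, -775, 227), (280, -789, 227), (270, -804, 227), (202, -584, 339), (184, -552, 359), (175, -560, 360), (166, -567, 362), (159, -578, 362), (228, -983, 183), (228, -1059, 156)]
106 [(292, -743, 229), (282, -760, 227), (272, -772, 228), (209, -577, 330), (193, -559, 344), (182, -556, 351), (174, -566, 351), (227, -867, 215), (228, -936, 190), (227, -1005, 165), (232, -1109, 125)]
109 [(284, -728, 229), (274, -742, 228), (264, -758, 227), (203, -567, 329), (188, -550, 343), (179, -559, 343), (174, -581, 338), (226, -882, 200), (228, -960, 170), (227, -1027, 146), (231, -1129, 106)]
112 [(275, -711, 230), (267, -731, 227), (258, -748, 225), (199, -563, 325), (179, -527, 348), (172, -542, 346), (170, -579, 333), (229, -915, 177), (228, -981, 152), (228, -1056, 124), (232, -1159, 83)]
115 [(270, -704, 226), (260, -717, 226), (251, -734, 224), (196, -565, 317), (
[... 1654 characters left out ...]
 58), (227, -1041, 25), (232, -1152, -26), (196, -1033, 46), (182, -1036, 53), (167, -1032, 64)]
142 [(228, -670, 176), (184, -540, 259), (172, -539, 267), (228, -848, 97), (228, -915, 68), (228, -992, 34), (229, -1075, -4), (208, -1047, 21), (191, -1032, 38), (176, -1031, 47), (164, -1042, 50)]
145 [(229, -690, 156), (180, -537, 254), (170, -545, 256), (228, -869, 76), (229, -942, 43), (227, -1011, 13), (231, -1118, -37), (201, -1036, 18), (186, -1035, 27), (172, -1037, 35), (160, -1052, 35)]
148 [(228, -703, 140), (228, -761, 114), (168, -550, 247), (228, -890, 55), (229, -964, 21), (228, -1041, -13), (232, -1152, -67), (196, -1034, 9), (182, -1035, 18), (166, -1027, 31), (155, -1048, 28)]
```

```bash
python3 - <<'E'
from h import *
z=np.load("s4.npz")
d=[z['da']]+[grab_frame("scene")[1] for _ in range(4)]
P=cloud("scene",np.median(d,0));Q=cloud("scene",np.load("sceneA.npz")['d'])
D=np.linalg.norm(P-Q,axis=2)
for v in range(180,193):
    u=[u for u in range(346,366) if D[v,u]>5];print(v,[(u,*[int(k) for k in P[v,u].round()]) for u in u])
E
```

```text
180 [(349, 551, -140, 92), (350, 543, -136, 100), (351, 539, -136, 102), (352, 536, -137, 104), (353, 533, -137, 106), (354, 532, -140, 106), (355, 529, -141, 106), (356, 525, -141, 109), (357, 525, -145, 108), (358, 513, -136, 121), (359, 509, -136, 123), (360, 506, -137, 125), (361, 503, -137, 127), (362, 500, -138, 129)]
181 [(349, 550, -140, 89), (350, 542, -136, 97), (351, 538, -136, 99), (352, 536, -137, 101), (353, 533, -137, 103), (354, 532, -141, 101), (355, 530, -142, 102), (356, 525, -141, 106), (357, 526, -146, 103), (358, 514, -138, 116), (359, 510, -137, 119), (360, 507, -138, 121)]
182 [(349, 550, -139, 86), (350, 542, -135, 94), (351, 539, -137, 95), (352, 535, -136, 98), (353, 532, -137, 100), (354, 532, -141, 97), (355, 528, -141, 100), (356, 524, -141, 103), (357, 525, -146, 100), (358, 526, -150, 97), (359, 526, -153, 96)]
183 [(349, 550, -139, 82), (350, 542, -136, 90), (351, 540, -138, 90), (352, 535, -136, 95), (353, 532, -137, 96), (354, 531, -140, 95), (355, 528, -141, 97), (356, 525, -142, 98), (357, 525, -145, 97), (358, 526, -150, 93), (359, 527, -155, 90)
[... 256 characters left out ...]
50, 541, -136, 83), (351, 538, -136, 85), (352, 534, -137, 88), (353, 532, -138, 89), (354, 531, -141, 87), (355, 527, -141, 90), (356, 526, -143, 90), (357, 528, -149, 85), (358, 528, -153, 84), (359, 527, -156, 82)]
186 [(350, 542, -137, 78), (351, 538, -137, 81), (352, 533, -136, 85), (353, 531, -138, 86), (354, 530, -140, 85), (355, 528, -142, 86), (356, 525, -143, 87), (357, 528, -149, 82), (358, 527, -152, 81)]
187 [(350, 541, -136, 75), (351, 537, -136, 78), (352, 534, -137, 81), (353, 531, -138, 81), (354, 530, -141, 81), (355, 527, -141, 83), (356, 526, -144, 82)]
188 [(352, 533, -137, 77), (353, 532, -139, 77), (354, 531, -142, 75), (355, 527, -142, 79)]
189 []
190 []
191 []
192 []
```

```bash
python3 - <<'E'
from h import *
z=np.load("s4.npz");P=cloud("scene",z['da']).reshape(-1,3)
m=(abs(P[:,0]-535)<75)&(abs(P[:,1]+148)<60)&(P[:,2]>75);q=P[m]
for a in range(75,260,8):
    k=q[(q[:,2]>=a)&(q[:,2]<a+8)]
    if len(k):print(a,len(k),np.percentile(k,[3,97],axis=0).round().tolist())
E
```

```text
75 60 [[522.0, -152.0, 75.0], [552.0, -88.0, 83.0]]
83 20 [[525.0, -156.0, 85.0], [551.0, -135.0, 90.0]]
91 23 [[525.0, -151.0, 92.0], [551.0, -135.0, 98.0]]
99 21 [[524.0, -147.0, 100.0], [547.0, -135.0, 107.0]]
107 16 [[526.0, -144.0, 108.0], [548.0, -134.0, 114.0]]
115 36 [[510.0, -142.0, 115.0], [566.0, -132.0, 123.0]]
123 64 [[505.0, -158.0, 123.0], [571.0, -132.0, 130.0]]
131 51 [[497.0, -161.0, 132.0], [578.0, -131.0, 138.0]]
139 63 [[491.0, -145.0, 139.0], [584.0, -129.0, 147.0]]
147 66 [[484.0, -142.0, 147.0], [591.0, -129.0, 155.0]]
155 90 [[478.0, -147.0, 155.0], [593.0, -129.0, 163.0]]
163 92 [[480.0, -152.0, 163.0], [596.0, -127.0, 171.0]]
171 82 [[490.0, -155.0, 171.0], [569.0, -126.0, 179.0]]
179 45 [[497.0, -156.0, 179.0], [537.0, -132.0, 186.0]]
187 25 [[499.0, -156.0, 188.0], [510.0, -137.0, 194.0]]
195 28 [[500.0, -155.0, 195.0], [526.0, -114.0, 203.0]]
203 69 [[501.0, -151.0, 203.0], [552.0, -109.0, 211.0]]
211 69 [[501.0, -152.0, 211.0], [545.0, -110.0, 218.0]]
219 79 [[501.0, -150.0, 219.0], [552.0, -110.0, 227.0]]
227 70 [[501.0, -148.0, 227.0], [548.0, -109.0, 235.0]]
235 73 [[502.0, -148.0, 235.0], [554.0, -109.0, 243.0]]
243 113 [[504.0, -148.0, 243.0], [558.0, -110.0, 250.0]]
251 13 [[507.0, -148.0, 251.0], [535.0, -115.0, 255.0]]
259 70 [[499.0, -140.0, 260.0], [559.0, -106.0, 267.0]]
```

Request:
{"api": "move_arm", "payload": {
  "motion": [
    [0, 0, 0, 0, 0, 0, 0.05],
    [0, 0, 0, 0, 0, 0, 0.05],
    [0, 0, 0, 0, 0, 0.006, 0.05],
    [0, 0, 0, 0, 0, 0.012, 0.05],
    [0, 0, 0, 0, 0, 0.012, 0.05]
  ]
}}

```text
clock: 4.92
eef_pos: [539.8, -147.5, 38.9]
tcp_rot: [-3.14, -0.0, 1.653]
contact_force: [0.7, 0.4, -0.3]
opening: 0.588
grasp_force: 0.0
```

Request:
{"api": "move_arm", "payload": {
  "motion": [
    [0, 0, 0, 0, 0, 0.005, 0.05],
    [0, 0, 0, 0, 0, 0.01, 0.03],
    [0, 0, 0, 0, 0, 0.01, 0.0],
    [0, 0, 0, 0, 0, 0.01, 0.0],
    [0, 0, 0, 0, 0, 0.01, 0.0],
    [0, 0, 0, 0, 0, 0.01, 0.0]
  ]
}}

```text
clock: 5.68
eef_pos: [541.0, -147.8, 29.9]
tcp_rot: [3.14, 0.0, 1.653]
contact_force: [3.4, -0.0, -2.4]
opening: 0.152
grasp_force: 61.9
```

```bash
python3 go.py 540.3 -148.2 75 1.653;python3 - <<'E'
from h import *
d=[grab_frame("scene")[1] for _ in range(3)]
P=cloud("scene",np.median(d,0));Q=cloud("scene",np.load("sceneA.npz")['d'])
D=np.linalg.norm(P-Q,axis=2)
for v in range(184,197):
    u=[u for u in range(344,366) if D[v,u]>5];print(v,[(u,*[int(k) for k in P[v,u].round()]) for u in u])
E
```

```text
clock 5.67 now [ 541.  -147.8   29.9] [3.14  0.    1.653] q [-0.27  0.49  1.9   0.    0.75 -0.35] F [ 3.4 -0.  -2.4] op 0.152 gf 61.9
turn [ 0.0011  0.0003 -0.0002] shift m [-0.0004 -0.0007 -0.0451]
184 [(347, 557, -139, 73), (348, 549, -135, 81), (349, 544, -135, 85), (350, 545, -139, 81), (351, 546, -143, 79), (352, 546, -148, 76), (353, 530, -136, 94), (354, 527, -137, 96), (355, 522, -136, 101), (356, 520, -137, 101), (357, 520, -141, 100), (358, 517, -142, 100), (359, 515, -143, 102), (360, 506, -138, 111), (361, 503, -138, 113), (362, 499, -139, 115), (363, 496, -139, 117), (364, 493, -139, 120), (365, 489, -139, 122)]
185 [(347, 556, -138, 71), (348, 548, -135, 78), (349, 543, -134, 83), (350, 545, -139, 78), (351, 544, -143, 77), (352, 547, -149, 71), (354, 524, -134, 96), (355, 523, -137, 95), (356, 520, -137, 98), (357, 519, -140, 97), (358, 516, -141, 98), (359, 509, -138, 105), (360, 504, -137, 109), (361, 503, -139, 109), (362, 498, -137, 114), (363, 496, -139, 114), (364, 492, -139, 118), (365, 489, -140, 119)]
186 [(347, 556, -139, 67), (348, 549, -136, 74), (349, 545,
[... 1483 characters left out ...]
522, -141, 72), (357, 519, -143, 73), (358, 520, -147, 70), (359, 520, -151, 68), (360, 520, -155, 65)]
192 [(348, 554, -142, 43), (353, 529, -137, 65), (354, 525, -138, 68), (355, 527, -143, 64), (356, 522, -142, 68), (357, 520, -144, 68), (358, 522, -150, 64), (359, 521, -152, 63), (360, 519, -155, 62)]
193 [(353, 528, -137, 62), (354, 526, -139, 62), (355, 526, -142, 61), (356, 521, -142, 64), (357, 518, -143, 66), (358, 520, -148, 62), (359, 521, -153, 59)]
194 [(353, 528, -137, 58), (354, 527, -140, 58), (355, 526, -143, 57), (356, 521, -142, 60), (357, 519, -143, 62)]
195 [(353, 529, -139, 53), (354, 526, -139, 55), (355, 527, -144, 52), (356, 520, -142, 58)]
196 [(354, 526, -140, 50)]
```

The head is gripped (13 mm opening, 62 N). Both images and contact show the true finger ends about 22 mm behind the reported TCP, so I'll allow for that from here on. Next, pull the plug straight up.

Request:
{"api": "move_arm", "payload": {
  "motion": [
    [0, 0, 0, 0, 0, -0.004, 0],
    [0, 0, 0, 0, 0, -0.01, 0],
    [0, 0, 0, 0, 0, -0.018, 0],
    [0, 0, 0, 0, 0, -0.03, 0],
    [0, 0, 0, 0, 0, -0.05, 0],
    [0, 0, 0, 0, 0, -0.075, 0],
    [0, 0, 0, 0, 0, -0.085, 0],
    [0, 0, 0, 0, 0, -0.085, 0]
  ],
  "grip_force": 80
}}

```text
clock: 6.82
eef_pos: [540.2, -147.8, 115.1]
tcp_rot: [3.141, 0.0, 1.653]
contact_force: [0.1, -0.1, -1.0]
opening: 0.144
grasp_force: 83.1
```

```bash
python3 go.py 440 -185 100 1.653; python3 - <<'E'
from h import *
a,da=grab_frame("scene");P=cloud("scene",da)
for v in range(170,196,2):print(v,[tuple(int(k) for k in P[v,u].round()) for u in range(346,366,2)])
for u,v in((346,233),(352,260),(430,260)):print(ray("top",u,v,5).round())
E
```

```text
clock 6.83 now [ 540.2 -147.8  115.1] [3.141 0.    1.653] q [-0.27  0.36  1.86 -0.    0.92 -0.35] F [ 0.1 -0.1 -1. ] op 0.144 gf 83.1
turn [ 0.0002  0.0002 -0.0002] shift m [-0.0289 -0.1029  0.015 ]
170 [(668, -234, 0), (663, -238, 1), (545, -135, 134), (537, -135, 139), (531, -136, 143), (526, -138, 145), (522, -142, 146), (519, -145, 147), (-46, 420, 819), (637, -281, -3)]
172 [(664, -230, -4), (659, -234, -2), (541, -132, 131), (536, -134, 134), (532, -138, 135), (524, -137, 141), (530, -150, 129), (638, -266, -4), (633, -270, -3), (629, -275, -2)]
174 [(655, -223, -2), (649, -226, 1), (645, -230, 1), (541, -140, 120), (530, -136, 130), (534, -148, 121), (535, -156, 117), (628, -257, -1), (625, -262, -2), (621, -267, -1)]
176 [(647, -216, -1), (645, -223, -3), (635, -221, 5), (538, -138, 116), (536, -143, 115), (535, -149, 113), (534, -156, 110), (622, -252, -2), (620, -258, -4), (612, -259, 0)]
178 [(639, -209, 0), (636, -215, -1), (634, -221, -3), (540, -139, 107), (532, -139, 113), (534, -149, 107), (617, -239, -1), (614, -245, -1), (609, -248, 1), (608, -256, -3)]
180 [(636, -
[... 733 characters left out ...]
 (561, -163, 42), (555, -165, 45), (553, -171, 44), (584, -210, -2), (582, -216, -3), (578, -221, -3), (574, -226, -3)]
190 [(561, -140, 47), (561, -148, 42), (559, -154, 41), (553, -156, 44), (551, -162, 43), (545, -164, 45), (542, -169, 45), (539, -174, 44), (569, -213, 0), (566, -218, -1)]
192 [(557, -137, 44), (554, -142, 44), (550, -146, 44), (549, -153, 41), (548, -160, 38), (540, -160, 43), (538, -165, 43), (531, -166, 47), (528, -171, 46), (560, -213, -2)]
194 [(551, -133, 43), (548, -137, 43), (549, -146, 38), (548, -152, 35), (547, -160, 31), (533, -154, 45), (527, -156, 48), (526, -162, 46), (524, -168, 44), (520, -172, 45)]
[424. -93.   5.]
[ 343. -110.    5.]
[ 343. -342.    5.]
```

Request:
{"api": "move_arm", "payload": {
  "motion": [
    [0, 0.1, 0, -0.008, -0.025, 0, 0],
    [0, 0.25, 0, -0.018, -0.06, 0, 0],
    [0, 0.4, 0, -0.03, -0.095, 0.005, 0],
    [0, 0.55, 0, -0.038, -0.1135, 0.01, 0],
    [0, 0.6, 0, -0.038, -0.1135, 0.03, 0],
    [0, 0.6, 0, -0.038, -0.1135, 0.055, 0],
    [0, 0.6, 0, -0.038, -0.1135, 0.07, 0],
    [0, 0.6, 0, -0.038, -0.1135, 0.07, 0]
  ]
}}

```text
clock: 7.88
eef_pos: [429.6, -194.0, 43.7]
tcp_rot: [-3.139, -0.602, 1.652]
contact_force: [0.6, 0.2, -0.1]
opening: 0.144
grasp_force: 83.1
```

```bash
python3 go.py 430 -195 15 1.653 0.6; python3 - <<'E'
from h import *
p,d=grab_frame("scene");cv2.imwrite("pics/s7.png",cv2.resize(p[170:310,300:440],(600,600),interpolation=3)[:,:,::-1])
E
```

```text
clock 7.88 now [ 429.6 -194.    43.7] [-3.139 -0.602  1.652] q [-0.73  0.61  1.83  0.43  1.2  -1.07] F [ 0.6  0.2 -0.1] op 0.144 gf 83.1
turn [-0.0018 -0.002  -0.0011] shift m [-0.0171  0.0004  0.0231]
```

View pics/s7.png

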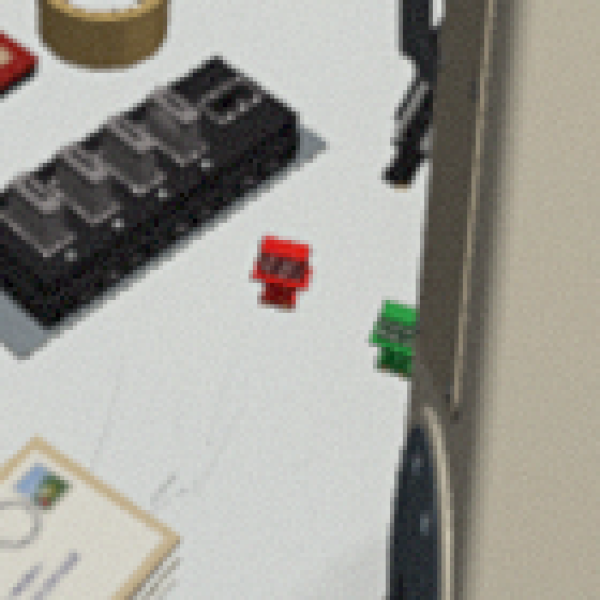

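The picture shows the socket empty at (235,95) and the plug in the tilted gripper at (400,170). Red (283,270) and green (397,335) are untouched. Lower it and release.

Request:
{"api": "move_arm", "payload": {
  "motion": [
    [0, 0, 0, -0.008, 0, 0.011, 0],
    [0, 0, 0, -0.014, 0, 0.019, 0],
    [0, 0, 0, -0.0165, 0, 0.0225, 0],
    [0, 0, 0, -0.0165, 0, 0.0225, 0],
    [0, 0, 0, -0.0165, 0, 0.0225, 0.04],
    [0, 0, 0, -0.0165, 0, 0.0225, 0.04],
    [0, 0, 0, -0.0165, 0, 0.0225, 0.04],
    [0, 0, 0, -0.0165, 0, 0.0225, 0.04]
  ]
}}

```text
clock: 8.93
eef_pos: [430.5, -195.8, 16.9]
tcp_rot: [3.141, -0.6, 1.653]
contact_force: [0.2, 0.3, -0.3]
opening: 0.468
grasp_force: 0.0
```

```bash
python3 go.py 430 -200 130 1.653 0.6;  python3 go.py 430 -195 150 1.653
```

```text
clock 8.93 now [ 430.5 -195.8   16.9] [ 3.141 -0.6    1.653] q [-0.73  0.65  1.83  0.44  1.15 -1.1 ] F [ 0.2  0.3 -0.3] op 0.468 gf 0.0
turn [ 0.0003  0.0001 -0.0001] shift m [ 0.0604 -0.0008 -0.0956]
clock 8.93 now [ 430.5 -195.8   16.9] [ 3.141 -0.6    1.653] q [-0.73  0.65  1.83  0.44  1.15 -1.1 ] F [ 0.2  0.3 -0.3] op 0.468 gf 0.0
turn [ 2.000e-04 -5.999e-01 -2.000e-04] shift m [ 0.0758 -0.0004 -0.1093]
```

Request:
{"api": "move_arm", "payload": {
  "motion": [
    [0, 0, 0, 0.016, 0, -0.025, 0.04],
    [0, 0, 0, 0.04, 0, -0.06, 0.04],
    [0, 0, 0, 0.065, 0, -0.1, 0.06],
    [0, -0.15, 0, 0.08, 0, -0.125, 0.085],
    [0, -0.33, 0, 0.1, 0, -0.13, 0.085],
    [0, -0.5, 0, 0.13, 0, -0.115, 0.085],
    [0, -0.6, 0, 0.17, 0, -0.09, 0.085],
    [0, -0.6, 0, 0.21, 0, -0.062, 0.085]
  ]
}}

```text
clock: 9.93
eef_pos: [418.6, -55.7, 187.4]
tcp_rot: [3.14, 0.002, 1.654]
contact_force: [0.4, 0.5, 0.1]
opening: 0.991
grasp_force: 0.0
```

```bash
python3 go.py 477 269.8 190 1.811; python3 - <<'E'
from h import *
a,da=grab_frame("scene");P=cloud("scene",da).reshape(-1,3)
m=(abs(P[:,0]-430)<40)&(abs(P[:,1]+205)<60)&(P[:,2]>7)&(P[:,2]<60);q=P[m]
print(m.sum(),q.mean(0),q.min(0),q.max(0))
E
```

```text
clock 9.93 now [418.6 -55.7 187.4] [3.140e+00 2.000e-03 1.654e+00] q [-0.13  0.06  2.07 -0.    1.01 -0.22] F [0.4 0.5 0.1] op 0.991 gf 0.0
turn [ 0.002   0.0018 -0.1566] shift m [ 0.3195  0.0854 -0.003 ]
151 [ 419.071086   -231.17367692   22.99009764] [ 410.2747093  -258.69737635    7.00165754] [ 432.63182265 -207.25645706   35.00869176]
```

The plug is lying on the counter (51 mm long in y, 35 mm high, next to the charger). On to the tongs.

Request:
{"api": "move_arm", "payload": {
  "motion": [
    [0, 0, -0.03, 0.06, 0.016, -0.003, 0.085],
    [0, 0, -0.08, 0.12, 0.032, -0.003, 0.085],
    [0, 0, -0.157, 0.18, 0.048, -0.003, 0.085],
    [0, 0, -0.157, 0.24, 0.064, -0.003, 0.085],
    [0, 0, -0.157, 0.29, 0.078, -0.003, 0.085],
    [0, 0, -0.157, 0.3195, 0.0854, -0.003, 0.085],
    [0, 0, -0.157, 0.3195, 0.0854, -0.003, 0.085],
    [0, 0, -0.157, 0.3195, 0.0854, -0.003, 0.085]
  ]
}}

```text
clock: 10.98
eef_pos: [477.6, 266.7, 189.3]
tcp_rot: [-3.141, 0.001, 1.81]
contact_force: [0.4, -0.1, -0.4]
opening: 1.0
grasp_force: 0.0
```

```bash
python3 go.py 477 269.8 120 1.811; python3 - <<'E'
from h import *
p,d=grab_frame("scene");np.savez("s9",p=p,d=d);cv2.imwrite("pics/s9.png",cv2.resize(p[160:320,160:300],(525,600),interpolation=3)[:,:,::-1])
E
```

```text
clock 10.97 now [477.6 266.7 189.3] [-3.141e+00  1.000e-03  1.810e+00] q [ 0.51  0.26  1.82 -0.    1.06  0.27] F [ 0.4 -0.1 -0.4] op 1.0 gf 0.0
turn [-0.001   0.0005 -0.001 ] shift m [0.0032 0.0002 0.0693]
```

View pics/s9.png

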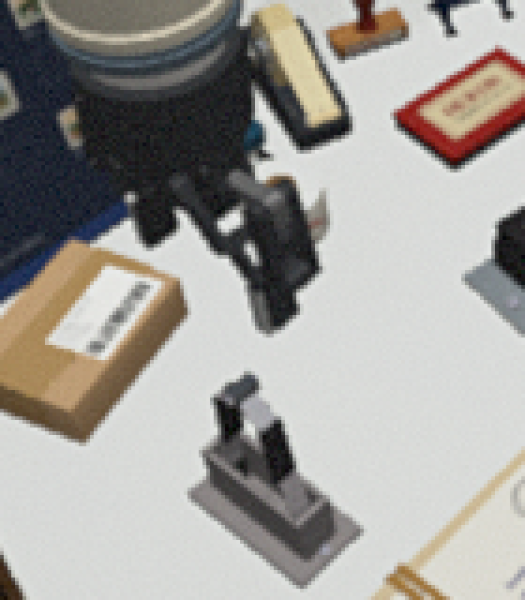

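The gripper is centred over the upright tongs (240,385 to 300,500 in the crop) with its fingers at the +x and -x sides. Descend.

Request:
{"api": "move_arm", "payload": {
  "motion": [
    [0, 0, 0, 0.003, 0, 0.03, 0.085],
    [0, 0, 0, 0.003, 0, 0.07, 0.085],
    [0, 0, 0, 0.003, 0, 0.1, 0.085],
    [0, 0, 0, 0.003, 0, 0.12, 0.085],
    [0, 0, 0, 0.003, 0, 0.132, 0.085],
    [0, 0, 0, 0.003, 0, 0.14, 0.085],
    [0, 0, 0, 0.003, 0, 0.14, 0.085]
  ],
  "grip_force": 20
}}

```text
clock: 11.9
eef_pos: [477.4, 270.1, 49.6]
tcp_rot: [-3.141, 0.0, 1.809]
contact_force: [0.2, -0.0, -0.1]
opening: 0.997
grasp_force: 0.0
```

```bash
python3 go.py 477 269.8 48 1.811; python3 - <<'E'
from h import *
p,d=grab_frame("scene");P=cloud("scene",d).reshape(-1,3);w=(abs(P[:,0]-477)<80)&(abs(P[:,1]-270)<50)
for a in range(60,190,8):
    k=P[w&(P[:,2]>=a)&(P[:,2]<a+8)]
    print(a,len(k),np.percentile(k,[3,97],axis=0).round()[:,:2].tolist() if len(k) else "")
E
```

```text
clock 11.9 now [477.4 270.1  49.6] [-3.141  0.     1.809] q [0.51 0.44 1.92 0.   0.78 0.27] F [ 0.2 -0.  -0.1] op 0.997 gf 0.0
turn [-0.0002  0.0001 -0.0016] shift m [-0.0002 -0.0004  0.0016]
60 11 [[450.0, 266.0], [498.0, 282.0]]
68 22 [[452.0, 266.0], [499.0, 283.0]]
76 32 [[452.0, 265.0], [520.0, 283.0]]
84 49 [[426.0, 265.0], [520.0, 288.0]]
92 65 [[421.0, 255.0], [519.0, 292.0]]
100 50 [[420.0, 256.0], [520.0, 292.0]]
108 42 [[421.0, 264.0], [519.0, 292.0]]
116 27 [[423.0, 262.0], [521.0, 292.0]]
124 32 [[406.0, 255.0], [524.0, 295.0]]
132 86 [[404.0, 243.0], [543.0, 299.0]]
140 75 [[404.0, 244.0], [538.0, 297.0]]
148 71 [[404.0, 244.0], [541.0, 298.0]]
156 71 [[405.0, 245.0], [538.0, 298.0]]
164 74 [[406.0, 244.0], [523.0, 295.0]]
172 104 [[408.0, 245.0], [526.0, 296.0]]
180 159 [[408.0, 245.0], [473.0, 281.0]]
188 30 [[416.0, 250.0], [443.0, 274.0]]
```

Request:
{"api": "move_arm", "payload": {
  "motion": [
    [0, 0, 0, 0, 0, 0.001, 0.06],
    [0, 0, 0, 0, 0, 0.001, 0.05],
    [0, 0, 0, 0, 0, 0.001, 0.046],
    [0, 0, 0, 0, 0, 0.001, 0.044],
    [0, 0, 0, 0, 0, 0.001, 0.044],
    [0, 0, 0, 0, 0, 0.001, 0.044]
  ],
  "grip_force": 20
}}

```text
clock: 12.7
eef_pos: [478.1, 270.9, 49.8]
tcp_rot: [3.14, -0.001, 1.81]
contact_force: [-0.7, -0.2, 8.6]
opening: 0.516
grasp_force: 9.8
```

```bash
python3 go.py 477 269.8 48 1.811
```

```text
clock 12.7 now [478.1 270.9  49.8] [ 3.14e+00 -1.00e-03  1.81e+00] q [0.51 0.44 1.92 0.   0.77 0.27] F [-0.7 -0.2  8.6] op 0.516 gf 9.8
turn [ 0.0017 -0.0005 -0.0011] shift m [-0.0008 -0.0013  0.0018]
```

Request:
{"api": "move_arm", "payload": {
  "motion": [
    [0, 0, 0, 0, 0, -0.005, 0.044],
    [0, 0, 0, 0, 0, -0.015, 0.044],
    [0, 0, 0, 0, 0, -0.03, 0.044],
    [0, 0, 0, 0, 0, -0.055, 0.044],
    [0, 0, 0, 0, 0, -0.085, 0.044],
    [0, 0, 0, 0, 0, -0.11, 0.044],
    [0, 0, 0, 0, 0, -0.11, 0.044],
    [0, 0, 0, 0, 0, -0.11, 0.044]
  ]
}}

```text
clock: 13.7
eef_pos: [477.0, 270.2, 158.2]
tcp_rot: [-3.141, 0.0, 1.81]
contact_force: [-0.4, -0.1, -0.8]
opening: 0.518
grasp_force: 3.7
```

```bash
python3 go.py 477 269.8 48 1.811;python3 - <<'E'
from h import *
f=[grab_frame("scene") for _ in range(3)];p=f[0][0];P=cloud("scene",np.median([a[1] for a in f],0)).reshape(-1,3);c,s=np.cos(.24),np.sin(.24)
r=P-[477.5,270.5,0];x=r[:,0]*c+r[:,1]*s;y=-r[:,0]*s+r[:,1]*c
w=(abs(x)<60)&(abs(y)<40)
for a in range(86,210,6):
    k=w&(P[:,2]>=a)&(P[:,2]<a+6)
    if k.any():print(a,k.sum(),"x",np.sort(x[k]).round().astype(int).tolist()[::max(1,k.sum()//14)],"y",np.percentile(y[k],[3,97]).round())
cv2.imwrite("pics/s11.png",cv2.resize(p[160:320,160:300],(525,600),interpolation=3)[:,:,::-1])
E
```

```text
clock 13.7 now [477.  270.2 158.2] [-3.141  0.     1.81 ] q [0.51 0.29 1.85 0.   1.   0.27] F [-0.4 -0.1 -0.8] op 0.518 gf 3.7
turn [-0.0004  0.0001 -0.0012] shift m [-0.0004 -0.      0.1102]
110 4 x [-30, -29, -29, 22] y [-6.  4.]
116 24 x [-31, -31, -30, -30, -30, -30, -29, -29, -29, -29, -27, -24, 21, 21, 21, 21, 21, 21, 21, 21, 22, 22, 23, 28] y [-7.  5.]
122 26 x [-30, -30, -30, -30, -30, -30, -30, -29, -29, -29, -27, -25, 20, 20, 20, 21, 21, 21, 21, 21, 21, 21, 22, 22, 24, 25] y [-5.  6.]
128 23 x [-30, -30, -30, -29, -29, -29, -29, -29, -29, -29, -28, -26, -26, 20, 20, 20, 20, 20, 21, 21, 21, 23, 26] y [-7.  6.]
134 32 x [-30, -29, -29, -29, -29, -28, -25, 20, 20, 21, 21, 22, 23, 23, 24, 24] y [-7.  6.]
140 20 x [-29, -29, -29, -29, -29, -29, -28, -28, -28, -28, -28, -28, 22, 22, 23, 23, 23, 24, 24, 24] y [-6.  5.]
146 25 x [-30, -29, -29, -28, -28, -28, -28, -28, -28, -28, -27, -27, -27, 21, 22, 22, 22, 22, 23, 23, 23, 23, 24, 24, 25] y [-7.  6.]
152 23 x [-29, -28, -28, -27, -27, -27, -27, -27, -27, -27, -26, -26, -26, -26, 20, 21, 21, 21, 21, 21, 21, 22, 23] y [-7.  6.]
158 22 x [-27, -27, -27, -26, -26, -26, -26, -26, -26, -26, -25, -24, -24, -24, 20, 20, 20, 20, 21, 21, 21, 22] y [-6.  5.]
164 23 x [-26, -25, -25, -25, -25, -24, -24, -24, -24, -24, -24, -24, -24, -24, -24, 18, 19, 19, 19, 20, 20, 20, 20] y [-7.  6.]
170 7 x [-24, 15, 15, 16, 16, 16, 16] y [-6.  7.]
176 18 x [-29, -28, 14, 14, 14, 15, 15, 15, 15, 15, 15, 16, 16, 16, 16, 17, 21, 21] y [-7.  9.]
182 28 x [-35, -31, -30, -25, 14, 14, 15, 15, 15, 16, 19, 21, 21, 24] y [-6. 11.]
188 45 x [-38, -36, -36, -36, -34, -30, -29, -25, 14, 14, 15, 15, 16, 21, 24] y [-6. 12.]
194 42 x [-37, -37, -37, -36, -35, -30, -29, -28, 14, 15, 15, 16, 20, 21] y [-5. 11.]
200 34 x [-37, -37, -37, -37, -36, -31, -30, -26, -24, 14, 14, 15, 16, 19, 21, 21, 24] y [-4. 11.]
206 30 x [-38, -35, -31, -30, -30, -27, 13, 14, 14, 14, 14, 20, 21, 22, 25] y [ 1. 12.]
```

View pics/s11.png

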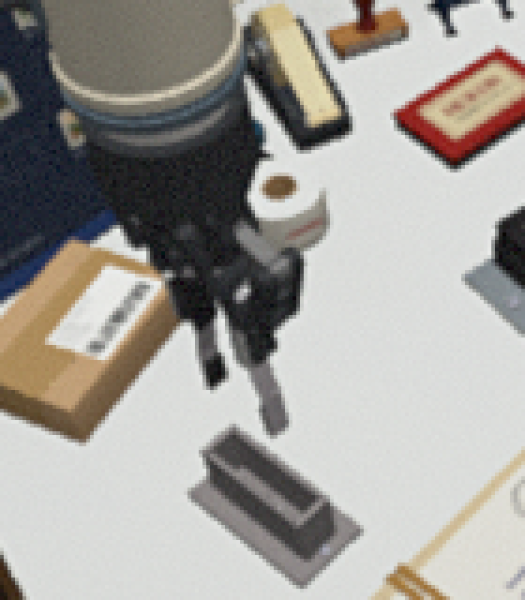

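The tongs are held clear of the cup, upright, with tips about 43 mm apart near (210,370) and (275,420) in the crop. I'll open them slightly to get more clearance.

```bash
python3 go.py 536.2 -95.3 160 1.653
```

```text
clock 13.85 now [476.7 270.  157.5] [-3.14e+00  1.00e-03  1.81e+00] q [0.51 0.29 1.85 0.   1.   0.27] F [-0.   0.1 -0.6] op 0.512 gf 3.7
turn [-0.0018  0.0007  0.1568] shift m [-0.369  -0.0287 -0.0022]
```

Request:
{"api": "move_arm", "payload": {
  "motion": [
    [0, 0, 0.02, -0.02, -0.0015, -0.002, 0.0445],
    [0, 0, 0.05, -0.06, -0.0045, -0.002, 0.045],
    [0, 0, 0.09, -0.11, -0.0085, -0.002, 0.045],
    [0, 0, 0.13, -0.165, -0.013, -0.002, 0.045],
    [0, 0, 0.157, -0.22, -0.017, -0.002, 0.045],
    [0, 0, 0.157, -0.275, -0.0215, -0.002, 0.045],
    [0, 0, 0.157, -0.325, -0.0255, -0.002, 0.045],
    [0, 0, 0.157, -0.36, -0.028, -0.002, 0.045]
  ]
}}

```text
clock: 14.85
eef_pos: [534.8, -89.1, 160.2]
tcp_rot: [-3.141, 0.0, 1.65]
contact_force: [0.2, 1.0, -1.2]
opening: 0.529
grasp_force: 3.5
```

Request:
{"api": "move_arm", "payload": {
  "motion": [
    [0, 0, 0, 0, 0, 0, 0.045],
    [0, 0, 0, 0, 0, 0, 0.045]
  ]
}}

```text
clock: 15.1
eef_pos: [534.7, -86.1, 160.2]
tcp_rot: [-3.141, -0.0, 1.651]
contact_force: [0.7, -0.4, -0.6]
opening: 0.529
grasp_force: 3.5
```

```bash
python3 go.py 536.2 -95.3 130 1.653
```

```text
clock 15.1 now [534.7 -86.1 160.2] [-3.141 -0.     1.651] q [-0.16  0.28  1.86  0.    1.   -0.24] F [ 0.7 -0.4 -0.6] op 0.529 gf 3.5
turn [-0.001  -0.0005 -0.0015] shift m [-0.0093  0.0008  0.0302]
```

Request:
{"api": "move_arm", "payload": {
  "motion": [
    [0, 0, 0, -0.005, 0.0008, 0.008, 0.045],
    [0, 0, 0, -0.0093, 0.0008, 0.02, 0.045],
    [0, 0, 0, -0.0093, 0.0008, 0.028, 0.045],
    [0, 0, 0, -0.0093, 0.0008, 0.028, 0.045],
    [0, 0, 0, -0.0093, 0.0008, 0.028, 0.045]
  ]
}}

```text
clock: 15.72
eef_pos: [537.0, -95.1, 132.6]
tcp_rot: [-3.142, -0.0, 1.653]
contact_force: [0.1, -0.4, -1.4]
opening: 0.522
grasp_force: 3.5
```

```bash
python3 go.py 536.2 -95.3 95 1.653;python3 - <<'E'
from h import *
f=[grab_frame("scene") for _ in range(4)];p=f[0][0];P=cloud("scene",np.median([a[1] for a in f],0)).reshape(-1,3);c,s=np.cos(.082),np.sin(.082)
r=P-[536.2,-95.3,0];x=r[:,0]*c+r[:,1]*s;y=-r[:,0]*s+r[:,1]*c
w=(abs(x)<45)&(abs(y)<20)
for a in range(48,150,6):
    k=w&(P[:,2]>=a)&(P[:,2]<a+6)
    if k.any():print(a,k.sum(),"x",np.sort(x[k]).round().astype(int).tolist()[::max(1,k.sum()//14)],"y",np.percentile(y[k],[3,97]).round())
cv2.imwrite("pics/s13.png",cv2.resize(p[150:240,290:380],(600,600),interpolation=3)[:,:,::-1])
E
```

```text
clock 15.72 now [537.  -95.1 132.6] [-3.142 -0.     1.653] q [-0.18  0.32  1.88  0.    0.94 -0.26] F [ 0.1 -0.4 -1.4] op 0.522 gf 3.5
turn [-0.     -0.0001 -0.0001] shift m [-0.0002 -0.0009  0.0376]
48 12 x [-18, -18, -18, -18, -17, -14, -13, -9, -6, -1, 13, 14] y [-4. 10.]
54 16 x [-19, -18, -18, -18, -17, -17, -16, -12, -12, -9, -8, -5, 1, 2, 6, 14] y [-3. 11.]
60 23 x [-18, -18, -18, -18, -17, -16, -14, -14, -12, -12, -10, -8, -8, -6, -4, -3, -1, 2, 5, 6, 8, 13, 15] y [-4. 11.]
66 27 x [-18, -18, -18, -18, -17, -16, -16, -13, -12, -10, -9, -6, -6, -5, -3, -3, -2, -1, 1, 2, 4, 6, 7, 9, 11, 14, 15] y [-4. 11.]
72 57 x [-18, -16, -13, -11, -8, -5, -3, -1, 1, 3, 7, 9, 11, 15, 17] y [-6.  7.]
78 1 x [-11] y [2. 2.]
84 1 x [-29] y [6. 6.]
90 16 x [-30, -30, -30, -30, -29, -29, -29, -26, -25, 23, 23, 23, 24, 24, 27, 28] y [-5.  6.]
96 18 x [-30, -30, -29, -29, -29, -28, -25, -25, 22, 23, 23, 23, 24, 24, 24, 24, 28, 28] y [-5.  6.]
102 18 x [-30, -29, -29, -29, -29, -29, -28, -28, -28, -26, -24, 22, 23, 23, 24, 25, 28, 28] y [-5.  7.]
108 17 x [-30, -29, -29, -28, -28, -27, -25, 22, 22, 22, 23, 23, 23, 24, 24, 24, 26] y [-5.  7.]
114 14 x [-29, -29, -28, -28, -28, -28, -27, 25, 25, 25, 26, 26, 26, 26] y [-6.  6.]
120 13 x [-29, -28, -28, -28, -28, -28, -27, -27, 25, 25, 25, 25, 26] y [-5.  7.]
126 14 x [-27, -27, -27, -26, -26, -26, -26, -26, 22, 23, 24, 25, 25, 25] y [-5.  6.]
132 15 x [-26, -26, -26, -26, -26, -25, -25, -25, -24, 21, 21, 21, 22, 22, 23] y [-6.  5.]
138 13 x [-25, -24, -24, -24, -24, -23, -22, -22, 20, 21, 21, 22, 22] y [-5.  6.]
144 11 x [-24, -24, -23, -23, -22, -21, -19, 17, 19, 19, 22] y [-2.  6.]
```

View pics/s13.png

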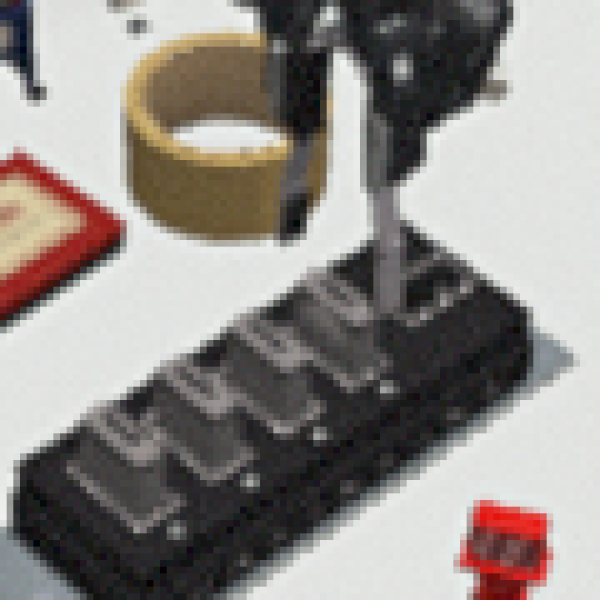

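Both are measured in the same view. The battery edge is at x=-18 and its y centre at about 0.5. The tongs tips span about ±23 with y centre about 0.5, so they straddle the swollen battery at (340,330) in the crop. Descend.

Request:
{"api": "move_arm", "payload": {
  "motion": [
    [0, 0, 0, 0, -0.0005, 0.006, 0.045],
    [0, 0, 0, 0, -0.0005, 0.014, 0.045],
    [0, 0, 0, 0, -0.0005, 0.023, 0.045],
    [0, 0, 0, 0, -0.0005, 0.031, 0.045],
    [0, 0, 0, 0, -0.0005, 0.037, 0.045],
    [0, 0, 0, 0, -0.0005, 0.037, 0.045],
    [0, 0, 0, 0, -0.0005, 0.037, 0.045]
  ]
}}

```text
clock: 16.8
eef_pos: [536.6, -95.3, 95.7]
tcp_rot: [3.141, 0.0, 1.653]
contact_force: [0.3, 0.2, -1.3]
opening: 0.529
grasp_force: 3.5
```

```bash
python3 go.py 536.2 -95.3 95 1.653;python3 - <<'E'
from h import *
f=[grab_frame("scene") for _ in range(4)];P=cloud("scene",np.median([a[1] for a in f],0)).reshape(-1,3);c,s=np.cos(.082),np.sin(.082)
r=P-[536.2,-95.3,0];x=r[:,0]*c+r[:,1]*s;y=-r[:,0]*s+r[:,1]*c
w=(abs(x)<45)&(abs(y)<20)
for a in range(45,110,5):
    k=w&(P[:,2]>=a)&(P[:,2]<a+5)
    if k.any():print(a,k.sum(),"x",np.sort(x[k]).round().astype(int).tolist()[::max(1,k.sum()//14)],"y",np.percentile(y[k],[3,97]).round())
E
```

```text
clock 16.8 now [536.6 -95.3  95.7] [3.141 0.    1.653] q [-0.18  0.37  1.9   0.    0.87 -0.26] F [ 0.3  0.2 -1.3] op 0.529 gf 3.5
turn [ 0.0003  0.0001 -0.0003] shift m [ 0.     -0.0004  0.0007]
45 37 x [-37, -32, -30, -29, -27, -27, -22, -21, -18, -17, -13, -10, -8, -6, 6, 10, 15, 20, 36] y [-17.  17.]
50 11 x [-30, -30, -30, -19, -18, -16, -16, -13, -9, -5, 26] y [-2.  9.]
55 23 x [-31, -30, -29, -28, -28, -18, -17, -16, -13, -11, -8, -6, -3, -2, 1, 1, 6, 13, 14, 22, 23, 23, 27] y [-2. 11.]
60 27 x [-30, -30, -30, -29, -29, -27, -24, -17, -17, -16, -14, -13, -12, -11, -9, -6, -4, -3, 2, 5, 7, 8, 14, 22, 22, 26, 27] y [-2. 11.]
65 31 x [-30, -29, -27, -18, -17, -16, -13, -9, -7, -4, -1, 2, 8, 14, 23, 27] y [-3. 10.]
70 35 x [-30, -29, -28, -19, -17, -14, -12, -9, -6, -3, 0, 3, 7, 11, 17, 22, 22, 26] y [-3.  7.]
75 57 x [-29, -29, -15, -10, -8, -4, -1, 2, 5, 8, 12, 14, 22, 24, 28] y [-7.  6.]
80 11 x [-29, -29, -29, -29, -28, -28, 24, 24, 24, 25, 26] y [-7.  5.]
85 10 x [-29, -29, -28, -28, -27, -26, 23, 23, 24, 25] y [-6.  6.]
90 11 x [-29, -27, -27, -27, -26, -25, -25, -25, 23, 23, 24] y [-4.  6.]
95 10 x [-27, -26, -26, -25, -25, 22, 22, 22, 22, 23] y [-5.  6.]
100 13 x [-26, -26, -26, -25, -25, -24, -24, -24, -24, 20, 21, 21, 21] y [-6.  6.]
105 9 x [-24, -24, -24, -24, -23, 18, 20, 21, 22] y [-6.  6.]
```

Request:
{"api": "move_arm", "payload": {
  "motion": [
    [0, 0, 0, 0, 0, 0, 0.043],
    [0, 0, 0, 0, 0, 0, 0.0415],
    [0, 0, 0, 0, 0, 0, 0.04],
    [0, 0, 0, 0, 0, 0, 0.0385],
    [0, 0, 0, 0, 0, 0, 0.036],
    [0, 0, 0, 0, 0, 0, 0.032],
    [0, 0, 0, 0, 0, 0, 0.032],
    [0, 0, 0, 0, 0, 0, 0.032]
  ],
  "grip_force": 22
}}

```text
clock: 18.0
eef_pos: [536.6, -95.2, 95.7]
tcp_rot: [3.141, 0.0, 1.653]
contact_force: [0.7, 0.2, 1.7]
opening: 0.465
grasp_force: 24.0
```

```bash
python3 go.py 536.2 -95.3 95 1.653
```

```text
clock 18.0 now [536.6 -95.2  95.7] [3.141 0.    1.653] q [-0.18  0.37  1.9   0.    0.87 -0.26] F [0.7 0.2 1.7] op 0.465 gf 24.0
turn [ 0.0003  0.0001 -0.0002] shift m [-0.     -0.0004  0.0007]
```

The sleeves stopped at 39.7 mm with 24 N, so the tips are on the 36 mm edges. Lift straight up.

Request:
{"api": "move_arm", "payload": {
  "motion": [
    [0, 0, 0, 0, 0, -0.002, 0.032],
    [0, 0, 0, 0, 0, -0.005, 0.032],
    [0, 0, 0, 0, 0, -0.009, 0.032],
    [0, 0, 0, 0, 0, -0.014, 0.032],
    [0, 0, 0, 0, 0, -0.02, 0.032],
    [0, 0, 0, 0, 0, -0.027, 0.032],
    [0, 0, 0, 0, 0, -0.035, 0.032],
    [0, 0, 0, 0, 0, -0.04, 0.032]
  ]
}}

```text
clock: 19.0
eef_pos: [536.7, -95.3, 136.3]
tcp_rot: [3.141, 0.0, 1.653]
contact_force: [0.5, -0.1, -2.7]
opening: 0.46
grasp_force: 23.8
```

```bash
python3 go.py 536.4 -95.3 245 1.653;python3 - <<'E'
from h import *
f=[grab_frame("scene") for _ in range(2)];P=cloud("scene",np.median([a[1] for a in f],0)).reshape(-1,3);c,s=np.cos(.082),np.sin(.082)
r=P-[536.2,-95.3,0];x=r[:,0]*c+r[:,1]*s;y=-r[:,0]*s+r[:,1]*c
w=(abs(x)<17)&(abs(y)<16)
print([(a,int((w&(P[:,2]>=a)&(P[:,2]<a+6)).sum())) for a in range(44,140,6)])
E
```

```text
clock 19.0 now [536.7 -95.3 136.3] [3.141 0.    1.653] q [-0.18  0.32  1.87  0.    0.95 -0.26] F [ 0.5 -0.1 -2.7] op 0.46 gf 23.8
turn [ 0.0006  0.0001 -0.0002] shift m [-0.     -0.0002 -0.1087]
[(44, 15), (50, 1), (56, 13), (62, 17), (68, 13), (74, 16), (80, 13), (86, 11), (92, 10), (98, 13), (104, 24), (110, 26), (116, 35), (122, 0), (128, 0), (134, 0)]
```

The battery rose with the tongs: its underside is at about 55 mm and its top at about 120. Continue up.

Request:
{"api": "move_arm", "payload": {
  "motion": [
    [0, 0, 0, 0, 0, -0.01, 0.032],
    [0, 0, 0, 0, 0, -0.028, 0.032],
    [0, 0, 0, 0, 0, -0.05, 0.032],
    [0, 0, 0, 0, 0, -0.075, 0.032],
    [0, 0, 0, 0, 0, -0.095, 0.032],
    [0, 0, 0, 0, 0, -0.107, 0.032],
    [0, 0, 0, 0, 0, -0.112, 0.032],
    [0, 0, 0, 0, 0, -0.112, 0.032]
  ]
}}

```text
clock: 20.1
eef_pos: [536.3, -95.2, 247.4]
tcp_rot: [-3.141, -0.0, 1.653]
contact_force: [0.1, -0.4, -1.3]
opening: 0.468
grasp_force: 23.8
```

Request:
{"api": "move_arm", "payload": {
  "motion": [
    [0, 0, 0, 0, 0, 0, 0.032],
    [0, 0, 0, 0, 0, 0, 0.032],
    [0, 0, 0, 0, 0, 0, 0.032],
    [0, 0, 0, 0, 0, 0, 0.032]
  ]
}}

```text
clock: 20.6
eef_pos: [536.4, -95.2, 247.4]
tcp_rot: [-3.141, -0.0, 1.653]
contact_force: [-0.6, 0.5, -2.3]
opening: 0.466
grasp_force: 23.8
```

```bash
python3 go.py 536.4 -95.3 245 1.653;python3 - <<'E'
from h import *
f=[grab_frame("scene") for _ in range(2)];p=f[0][0];P=cloud("scene",np.median([a[1] for a in f],0)).reshape(-1,3);c,s=np.cos(.082),np.sin(.082)
r=P-[536.2,-95.3,0];x=r[:,0]*c+r[:,1]*s;y=-r[:,0]*s+r[:,1]*c
w=(abs(x)<17)&(abs(y)<16)
print([(a,int((w&(P[:,2]>=a)&(P[:,2]<a+6)).sum())) for a in range(44,260,6)])
cv2.imwrite("pics/s18.png",cv2.resize(p[90:250,270:410],(525,600),interpolation=3)[:,:,::-1])
E
```

```text
clock 20.6 now [536.4 -95.2 247.4] [-3.141 -0.     1.653] q [-0.18  0.19  1.76  0.    1.18 -0.26] F [-0.6  0.5 -2.3] op 0.466 gf 23.8
turn [-0.0002 -0.0001 -0.0002] shift m [-0.0001 -0.      0.0024]
[(44, 28), (50, 0), (56, 0), (62, 0), (68, 0), (74, 0), (80, 0), (86, 0), (92, 0), (98, 0), (104, 0), (110, 0), (116, 0), (122, 0), (128, 0), (134, 0), (140, 0), (146, 0), (152, 0), (158, 0), (164, 9), (170, 14), (176, 19), (182, 19), (188, 16), (194, 19), (200, 9), (206, 17), (212, 22), (218, 32), (224, 56), (230, 0), (236, 0), (242, 0), (248, 0), (254, 6)]
```

View pics/s18.png

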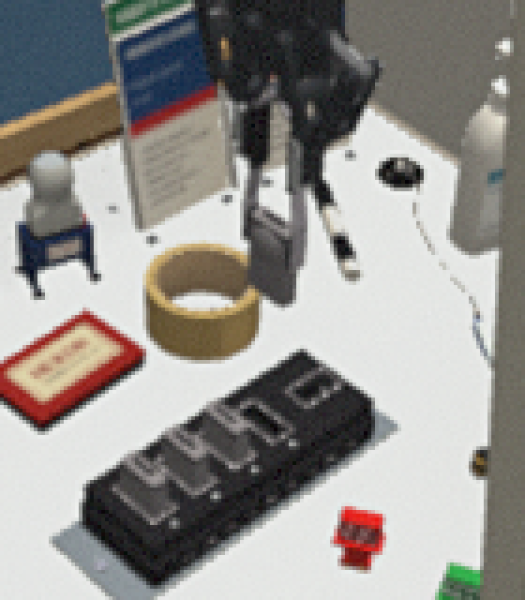

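The battery hangs upright in the tongs at (273,255) in the crop, with its underside at about 165 mm. The slot at (262,420) and the socket at (315,385) are empty, and the three good batteries are still seated. Hand in.

```bash
python3 -c "
from rig import order
print(order.sign_off())"
```

```text
the job is handed in; nothing more can be done
None
```

I pulled the plug and laid it beside the charger, then lifted the swollen battery upright out of its slot. I handed in at about 21 s with it still held in the tongs, underside about 165 mm above the counter.

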